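# Empty the tip tray into the self-closing e-scrap box and hold its lid ready to fall shut

### The job

Swing the yellow lid of the grey e-scrap box up past its balance point (about 60 degrees) and let go, so that its spring keeps it open, then tip the aluminium tray on the side of the box so that all three scrap pieces slide into the box without the gripper touching them, and let the tray back down level. Then bring the lid back to just below its balance point, about 50 degrees open, where it would fall shut by itself, and finish while holding it still there with the gripper. Leave the vice, screw dish, cutters and black tape where they are.

Things in the scene. Friction and masses are not known exactly. Their poses are not given: they have to be found in the camera images.
- scrap_box: grey steel open-topped e-scrap box, fixed to the table: 120 (x) x 180 (y) x 100 mm high, walls 4 mm; origin at the centre of its underside, 3 mm above the table on rubber feet; x points to the lid hinge at the rear, y away from the tray, z up. (A bench lamp head hangs to the robot's right, 0.35 to 0.55 m ahead, 0.4 to 0.6 m right, 0.44 m up: keep the arm clear of it)
- lid_hinge (a point): middle of the lid's hinge line, at the rear top edge of the box, 60 mm behind the box centre and 107 mm above the table; the lid turns about the box's y axis
- lid_bar (a point): middle of the lid's handle: a round horizontal bar along the box's y, held on two rods 45 mm out from the lid's free edge, in the plane of the lid, 169 mm from the hinge line; black sleeve 13 mm thick and 70 mm long between the rods; the rods stand at 50 mm either side; moves with the lid. It can turn between gripping fingers, so a gripper may follow its arc while pointing straight down
- lid (a joint): opening angle of the yellow steel lid (124 x 184 x 6 mm, 0.9 kg), rad: 0 shut and flat with the handle towards the robot, grows as the handle swings up and back, 1.45 open at the stop. A hinge spring lifts it: below the balance point at 1.05 rad (60 degrees) its weight shuts it (1.4 N at the bar when shut, 0.6 N at 0.85 rad), above it the spring swings it to the stop and keeps it there
- tray_hinge (a point): middle of the tray's hinge line on the box's right rim, 91 mm to the right (-y) of the box centre and 105 mm above the table; the tray turns about the box's x axis
- tray_bar (a point): middle of the tray's handle: a round bar along the box's x, 45 mm out from the tray's outer end, 195 mm from the hinge line, 105 mm above the table while the tray is level; black sleeve 13 mm thick, 60 mm long; rods at 40 mm either side; moves with the tray
- tray (a joint): tilt of the aluminium tip tray (100 wide x 150 mm long, rim 22 mm high on three sides, open to the box), rad: 0 level, grows as its handle end is raised, stop at 1.25; it weighs 0.3 kg and falls back to level when let go; all pieces slide off when it is raised to about 1.1 rad and kept there for a second
- charger_a_mid (a point): centre of a white charger cube, 30 x 27 x 38 mm, standing loose on the tray
- charger_b_mid (a point): centre of a second white charger cube, 30 x 27 x 38 mm, standing loose on the tray
- adapter_mid (a point): centre of a blue USB adapter, 15 x 38 x 8 mm, lying loose on the tray
- vice_mid (a point): bystander: small board vice 85 x 161 x 41 mm, left of the box; point at its centre
- dish_mid (a point): bystander: round grey screw dish, 67 mm wide, 14 mm high; point at its centre
- cutters_mid (a point): bystander: red flush cutters lying flat, 53 x 135 x 12 mm; point at the centre
- black_tape_mid (a point): bystander: roll of black tape lying flat, 70 mm wide, 18 mm high; point at its centre
Mind the look-alikes: they are no part of the job. What is shaped like the part that bears charger_b_mid but orange is not meant.

How it is judged:
On the way, in this order (a step that is already met when the one before it is completed fails the run):
1. the lid stands open past its balance point, not held by the gripper (value of joint lid above 1.2 rad and contact force between the fingers and lid below 0.05 N), for 0.2 s.
2. all three pieces lie inside the box (x of charger_a_mid in the frame of scrap_box between -0.06 and 0.06 m and y of charger_a_mid in the frame of scrap_box between -0.09 and 0.09 m and z of each of charger_a_mid, charger_b_mid, adapter_mid in the frame of scrap_box below 0.09 m and x of charger_b_mid in the frame of scrap_box between -0.06 and 0.06 m and y of charger_b_mid in the frame of scrap_box between -0.09 and 0.09 m and x of adapter_mid in the frame of scrap_box between -0.06 and 0.06 m and y of adapter_mid in the frame of scrap_box between -0.09 and 0.09 m), for 0.2 s.
At the end, for the whole second after the job is handed in: the lid is held still (under 0.05 rad/s) by the fingers (over 0.05 N on it) at 0.70 to 1.00 rad open, just below its balance point at 1.05 rad; the tray is level again (under 0.1 rad); all three pieces are inside the box, below its rim (all of step 2 and value of joint lid between 0.7 and 1 rad and velocity of joint lid between -0.05 and 0.05 rad/s and contact force between the fingers and lid above 0.05 N and value of joint tray below 0.1 rad); the arm keeps its last pose, push and grip.
It fails at once if the gripper touches a scrap piece (contact force between the fingers and charger_a above 0.5 N or contact force between the fingers and charger_b above 0.5 N or contact force between the fingers and adapter above 0.5 N).
It fails at once if a bystander is moved by more than 25 mm (distance of any of vice_mid, dish_mid, cutters_mid, black_tape_mid from where it was at the start of the episode above 0.025 m).
It also fails if it takes over 72 s, if anything falls off the work surface, if the arm or the gripper's body presses on something with over 40 N, if the wrist force passes 120 N, or if a joint passes its speed limit or range.

### The arm

A 6-joint arm with a two-finger parallel gripper is mounted at the origin on a cart in front of the work surface, level with it; the furniture and walls round the work are solid. World frame = base frame: x ahead of the robot, y to its left, z up, the work surface at z = 0. Lengths are in m, angles in rad, forces in N, time in s.
With the tool pointing down it reaches from about 0.225 to 0.875 m from the base axis. Payload 3.4 kg.
Tool frame: the origin (TCP) lies between the finger pads; the fingertips stand 19 mm ahead of it and the grasp point (between the pads) is the TCP; z points along the fingers, y is the line along which they close (so a half turn about z gives the same grasp; the last joint's range is limited). The gripper opens to 85 mm and grips with 20 to 120 N. Pads are 22 mm wide; open, the fingers measure 114 mm over their backs; the gripper's body (76 mm by 85 mm) begins 54 mm behind the grasp point. The pads swing forward as they close: fully open they stand 13 mm farther back than shut.
Start: joints at [-1.41, 0.276, 1.505, -0, 1.361, -0.121], TCP at [0.16, -0.552, 0.25] pointing down, gripper open.
Joint ranges: [-2.89, 2.89], [-0.75, 2.08], [0.22, 2.7], [-1.18, 4.32], [0.11, 2.71], [-2.7, 2.7]. Speed limits (rad/s): [2.57, 2.57, 3.14, 3.14, 3.14, 3.14].

### API

Orientations are given as a unit quaternion [w, x, y, z].
In Python, from rig import get_state, imaging, ticket gives the robot as it stands. The module is installed in compiled form; this text tells all that it offers.
- The arm moves only by the shell command python3 -m inch 'ROWS' [FORCE]. ROWS is JSON, a list of rows, each an object with "claw": the opening, from -1 (shut) to 1 (fully open); "travel": the shift along the world's x, y, z in units of 200 mm (1.0 is 200 mm), a list of three; "turn": the turn about the world's z in units of 180 degrees (1.0 is 180 degrees). A call has 1 to 5 rows; each row is the pose to reach, as a shift and turn from the pose commanded when the call began, turning the shorter way round; what a row does not reach only later rows make up. A row lasts 1/10 s, in which the tool goes at most 50 mm and 8.59 degrees, less where a joint would pass 70% of its speed; a pose out of reach is approached as far as the arm can. A call with a number of a shift or a turn outside -1 to 1 is refused whole. A call with a gripper value outside its range is refused whole. The fingers move at their own pace and stop on an object; FORCE is the grip in N (left out, the last holds). Time passes only in rows, so rows that repeat a pose let the fingers close. It gives the time, the measured TCP pose, the force, the opening and the grip force at its end, in the units of the state.
- get_state(): the state, without advancing time (a new reading comes with each control period).
- imaging.get_image(name): name is "side" or "top" or "wrist"; returns the picture (480x640x3 uint8, red, green, blue); there is no depth.
- imaging.camera_params(name): a dict with "camera_matrix" (3x3 intrinsics, pixels), "cam_to_world" (4x4, takes a point from camera to world coordinates); the wrist camera has in their place "T_tool_cam" (4x4, takes a point from camera to tool coordinates, whose origin is the TCP and whose axes are the flange's). Camera axes: x right, y down, z forward; pixel columns grow to the right and rows downward; lengths in m; the calibration is good to about 2 mm. The wrist camera is an equidistant fisheye: a pixel r from the principal point sees the ray r / f radians off the axis. A picture is of the moment at which its call begins: read the wrist's pose just before it. camera_params takes no time and is no camera call.
- ticket.sign_off(): hands the job in; it is judged then, once.
The state is a dict: "clock": time; "qpos": joint angles; "qd": joint speeds; "effort": joint torques, N m; "position": TCP position; "ee_rot": TCP orientation; "contact_force": force on the tool from outside, world axes, zero at the start; "moment": the same for the moment, N m; "width": finger opening in m; "gripper_force": force on a finger pad.
Only numpy, scipy, OpenCV 4.12 (cv2) and the standard library are available. Lean on these libraries where they do the work, as an engineer would, in place of code of your own. Each camera call takes 0.05 s, during which the arm holds its last target. There are 200 camera calls.

## Working session

There is one attempt and no reset: what is moved stays moved. The work goes in short steps, Python scripts to look and compute and a shell command to move; the robot and the scene stay as the last step left them, time stands still between calls to the robot, and variables do not carry over. Pictures are saved under pics/ and viewed, at most 12 in all, crops included, and the job is handed in when it is done.

```bash
mkdir -p pics; python3 - <<'E'
from rig import get_state, imaging
import cv2,numpy as np
np.set_printoptions(precision=4,suppress=True)
for n in("side","top"):
    cv2.imwrite(f"pics/{n}0.png",imaging.get_image(n)[:,:,::-1])
    p=imaging.camera_params(n);print(n,p["camera_matrix"],p["cam_to_world"])
print(get_state())
E
```

```text
side [[515.0443   0.     318.6819]
 [  0.     515.0443 240.5116]
 [  0.       0.       1.    ]] [[ 0.9979  0.0504 -0.0416  0.5493]
 [ 0.0632 -0.5805  0.8118 -0.8702]
 [ 0.0167 -0.8127 -0.5824  0.7867]
 [ 0.      0.      0.      1.    ]]
top [[512.0498   0.     320.1407]
 [  0.     512.0498 238.7019]
 [  0.       0.       1.    ]] [[-0.0911 -0.9723  0.2152  0.194 ]
 [-0.9958  0.0896 -0.0168  0.0823]
 [-0.0029 -0.2159 -0.9764  1.5301]
 [ 0.      0.      0.      1.    ]]
{'clock': 0.1, 'qpos': array([-1.41  ,  0.2766,  1.506 , -0.    ,  1.3607, -0.121 ]), 'qd': array([ 0.0009, -0.0011, -0.0029,  0.0005, -0.0006, -0.0008]), 'effort': array([  0.0003, -41.7701, -24.6405,  -0.0002,   0.0058,   0.    ]), 'position': array([ 0.1598, -0.5519,  0.2495]), 'ee_rot': array([-0.0008,  0.9901,  0.1404, -0.    ]), 'contact_force': array([-0.8252, -0.933 ,  0.0285]), 'moment': array([ 0.0088, -0.0338,  0.0143]), 'gripper_force': 0.0, 'width': 0.08532496473275501}
```

View pics/side0.png

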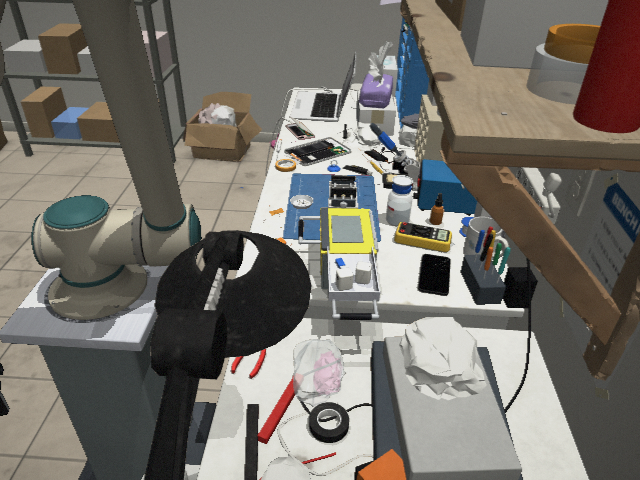

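View pics/top0.png

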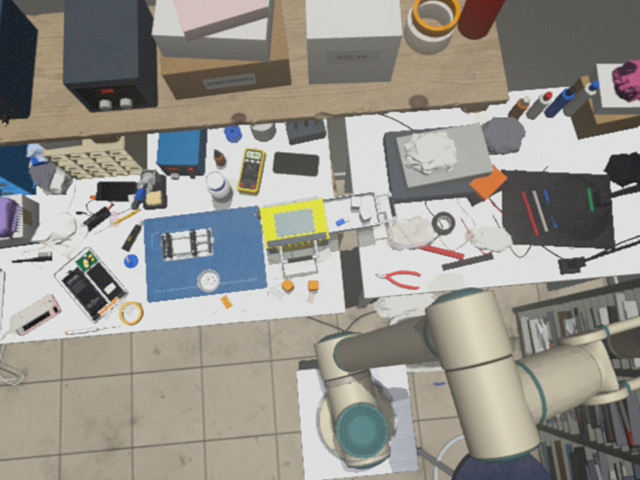

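The side view shows the box with yellow lid at about (348,232), lid handle at (302,230), tray at (353,275), and tray handle at (355,315). In the top view they are at lid (295,222), lid handle (299,268), tray (350,212). Orange cubes, the look-alikes, are at top (287,286) and (313,286). The lamp head is at side (235,290). Next I'll enlarge both views.

```bash
python3 - <<'E'
import cv2
a=cv2.imread("pics/top0.png")[185:297,250:400];cv2.imwrite("pics/topc.png",cv2.resize(a,None,fx=5,fy=5,interpolation=cv2.INTER_CUBIC))
a=cv2.imread("pics/side0.png")[195:330,285:395];cv2.imwrite("pics/sidec.png",cv2.resize(a,None,fx=4.4,fy=4.4,interpolation=cv2.INTER_CUBIC))
E
```

```text
(no output)
```

View pics/topc.png

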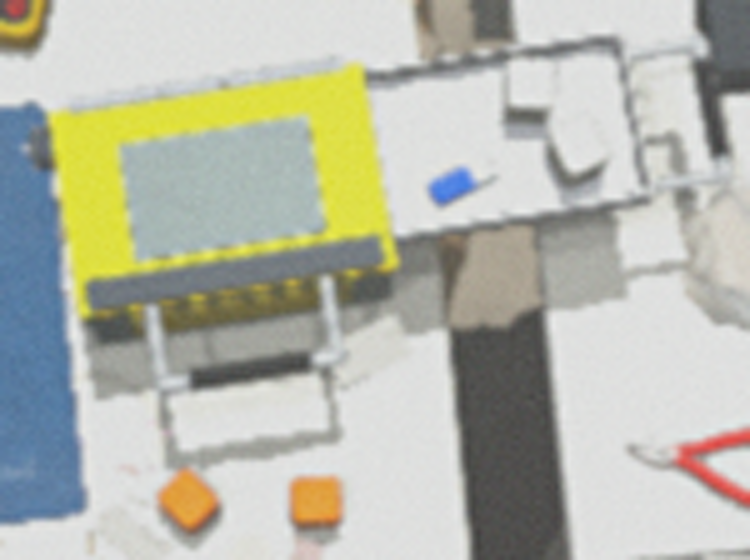

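View pics/sidec.png

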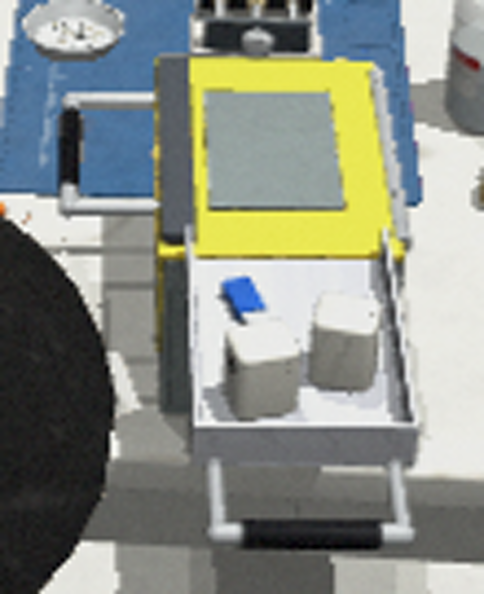

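The crops show:
- **Top (5x):** lid corners at about (50,112), (362,68), (395,265) and (82,315), lid sleeve from (192,379) to (312,362), and tray bar rod ends at about (706,47) and (726,172).
- **Side (4.4x):** lid sleeve mid at (69,147), tray sleeve mid at (312,534).
- **Choice of pieces:** the white cubes are at top crop (528,88) and (575,140), with the blue adapter at (452,186). The orange cubes on the table are decoys.

```bash
cat >h.py <<'E'
import numpy as np
from rig import imaging
np.set_printoptions(precision=4,suppress=True)
P={n:imaging.camera_params(n) for n in("side","top")}
def px(n,u,v):
    return (u/5+250,v/5+185) if n=="top" else (u/4.4+285,v/4.4+195)
def ray(n,u,v):
    T=P[n]["cam_to_world"];d=T[:3,:3]@np.linalg.solve(P[n]["camera_matrix"],[u,v,1.]);return T[:3,3],d
def atz(n,uv,z):
    o,d=ray(n,*uv);return o+d*(z-o[2])/d[2]
def proj(n,p):
    T=P[n]["cam_to_world"];c=T[:3,:3].T@(np.asarray(p)-T[:3,3]);c=P[n]["camera_matrix"]@c;return c[:2]/c[2]
E
python3 - <<'E'
from h import *
c=[atz("top",px("top",*q),.110) for q in[(50,112),(362,68),(395,265),(82,315)]]
for q in c:print(q)
for k in range(4):print("edge",np.linalg.norm(c[k]-c[(k+1)%4]))
yd=(c[0]-c[1])+(c[3]-c[2]);print("yaw",np.degrees(np.arctan2(-yd[0],yd[1])))
S=[atz("side",px("side",*q),.110) for q in[(158,58),(377,63),(404,256),(160,250)]]
for q in S:print("side",q)
for n,q in[("top",(192,379)),("top",(312,362)),("top",(252,370)),("side",(69,147)),("side",(72,108)),("side",(67,186))]:print("lidbar",n,atz(n,px(n,*q),.107))
for n,q in[("top",(706,47)),("top",(726,172)),("side",(312,534)),("side",(243,535)),("side",(382,533))]:print("traybar",n,atz(n,px(n,*q),.105))
E
```

```text
[0.6149 0.2219 0.11  ]
[0.6247 0.0405 0.11  ]
[0.5068 0.0326 0.11  ]
[0.4942 0.2117 0.11  ]
edge 0.1816609918860889
edge 0.11815667590738387
edge 0.17958693918960397
edge 0.12115616319712544
yaw 3.550590067458603
side [0.4977 0.2104 0.11  ]
side [0.6206 0.2161 0.11  ]
side [0.6307 0.0365 0.11  ]
side [0.5094 0.0311 0.11  ]
lidbar top [0.4524 0.1527 0.107 ]
lidbar top [0.4559 0.0845 0.107 ]
lidbar top [0.4544 0.1186 0.107 ]
lidbar side [0.4556 0.122  0.107 ]
lidbar side [0.4538 0.1597 0.107 ]
lidbar side [0.4579 0.0862 0.107 ]
traybar top [ 0.6205 -0.1598  0.105 ]
traybar top [ 0.5449 -0.1622  0.105 ]
traybar side [ 0.5861 -0.1594  0.105 ]
traybar side [ 0.5566 -0.1624  0.105 ]
traybar side [ 0.6162 -0.1563  0.105 ]
```

Both views agree. The box centre is about (0.5625, 0.125) with yaw about 3.8°, the lid bar about (0.455, 0.119) and the tray bar about (0.583, -0.160). The size checks match: lid edges measure 0.180 and 0.120. I'll retract first to clear the lamp, then sweep left.

```bash
python3 -m inch '[{"claw":0.2,"travel":[-0.3,0.9,0.25],"turn":0.22},{"claw":0.2,"travel":[-0.3,0.9,0.25],"turn":0.22},{"claw":0.2,"travel":[-0.3,0.9,0.25],"turn":0.22},{"claw":0.2,"travel":[-0.3,0.9,0.25],"turn":0.22},{"claw":0.2,"travel":[-0.3,0.9,0.25],"turn":0.22}]' 20
python3 - <<'E'
from h import *
from scipy.optimize import least_squares
o1,d1=ray("side",450,163);o2,d2=ray("top",507,105)
r=least_squares(lambda s:(o1+s[0]*d1)-(o2+s[1]*d2),[1,1]);print("shelf corner",o1+r.x[0]*d1,o2+r.x[1]*d2)
E
```

```text
clock: 0.6
position: [0.0989, -0.3672, 0.3016]
ee_rot: [-0.0, 0.883, 0.469, -0.0]
contact_force: [0.2, 0.3, 0.3]
width: 0.0514
gripper_force: 0.0
shelf corner [ 0.6647 -0.3554  0.5303] [ 0.6667 -0.3554  0.5312]
```

The shelf corner comes out near x 0.665, z 0.53, so I'll measure its edge more carefully while continuing the sweep.

```bash
python3 -m inch '[{"claw":0.2,"travel":[0.25,0.1,0],"turn":0.05},{"claw":0.2,"travel":[0.5,0.3,0],"turn":0.1},{"claw":0.2,"travel":[0.65,0.55,0],"turn":0.15},{"claw":0.2,"travel":[0.75,0.75,-0.05],"turn":0.19},{"claw":0.2,"travel":[0.8,0.95,-0.1],"turn":0.212}]'
python3 - <<'E'
from h import *
from scipy.optimize import least_squares
for z in(.5,.53,.56,.6):
  print(z,[atz("top",q,z) for q in[(507,105),(300,121),(0,145)]])
for s in[(440,125),(450,163),(438,118)]:
  o1,d1=ray("side",*s)
  for t in[(507,105),(507,100)]:
    o2,d2=ray("top",*t);r=least_squares(lambda s:(o1+s[0]*d1)-(o2+s[1]*d2),[1,1]);print(s,t,o1+r.x[0]*d1,r.cost**.5)
for n in("side",):
  import cv2;im=imaging.get_image("side")[:,:,::-1];cv2.imwrite("pics/side1.png",im)
import numpy as np
cv2.imwrite("pics/w1.png",imaging.get_image("wrist")[:,:,::-1])
p=imaging.camera_params("wrist");print(p)
E
```

```text
clock: 1.1
position: [0.2573, -0.1924, 0.2829]
ee_rot: [0.001, 0.681, 0.732, 0.0]
contact_force: [0.7, 0.7, -0.5]
width: 0.0517
gripper_force: 0.0
0.5 [array([ 0.6814, -0.3691,  0.5   ]), array([0.6857, 0.0842, 0.5   ]), array([0.6899, 0.7316, 0.5   ])]
0.53 [array([ 0.6673, -0.3559,  0.53  ]), array([0.6714, 0.0842, 0.53  ]), array([0.6754, 0.7127, 0.53  ])]
0.56 [array([ 0.6531, -0.3428,  0.56  ]), array([0.6571, 0.0841, 0.56  ]), array([0.661 , 0.6938, 0.56  ])]
0.6 [array([ 0.6341, -0.3253,  0.6   ]), array([0.638 , 0.0841, 0.6   ]), array([0.6418, 0.6685, 0.6   ])]
(440, 125) (507, 105) [ 0.6502 -0.3398  0.567 ] 0.00030646794658153927
(440, 125) (507, 100) [ 0.6502 -0.3399  0.5671] 0.006690841326039661
(450, 163) (507, 105) [ 0.6647 -0.3554  0.5303] 0.0015651520218054702
(450, 163) (507, 100) [ 0.6646 -0.3555  0.5303] 0.008820858097831787
(438, 118) (507, 105) [ 0.6474 -0.3369  0.5737] 0.0005363093835642457
(438, 118) (507, 100) [ 0.6474 -0.337   0.5737] 0.006413808570330143
{'camera_matrix': array([[371.6483,   0.    , 325.2905],
       [  0.    , 371.6483, 237.7463],
       [  0.    ,   0.    ,   1.    ]]), 'T_tool_cam': array([[ 0.0005, -0.9582, -0.2861,  0.0728],
       [ 1.    ,  0.0007, -0.0008,  0.0011],
       [ 0.0009, -0.2861,  0.9582, -0.1244],
       [ 0.    ,  0.    ,  0.    ,  1.    ]])}
```

View pics/side1.png

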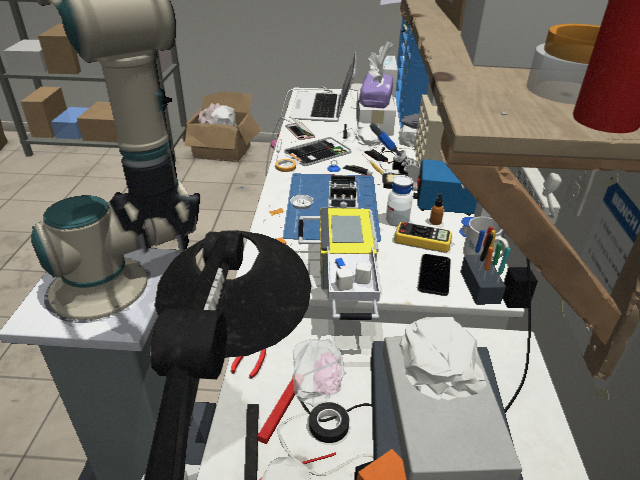

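The arm is clear of the lamp, and nothing in the scene has moved. The shelf front is at x≈0.65, z≈0.53–0.57, so I'll keep the TCP at x≤0.57 when the tool is high. I'll go above the lid bar with the fingers half closed, because the lid edge is only 45 mm away.

```bash
python3 -m inch '[{"claw":-0.1,"travel":[0.1,0.22,0],"turn":0},{"claw":-0.1,"travel":[0.2,0.45,0],"turn":0},{"claw":-0.1,"travel":[0.3,0.67,0],"turn":0},{"claw":-0.1,"travel":[0.4,0.9,0],"turn":0},{"claw":-0.1,"travel":[0.4,0.9,0],"turn":0}]'
python3 -m inch '[{"claw":-0.1,"travel":[0.59,0.655,-0.3],"turn":0},{"claw":-0.1,"travel":[0.59,0.655,-0.3],"turn":0},{"claw":-0.1,"travel":[0.59,0.655,-0.3],"turn":0},{"claw":-0.1,"travel":[0.59,0.655,-0.3],"turn":0},{"claw":-0.1,"travel":[0.59,0.655,-0.3],"turn":0},{"claw":-0.1,"travel":[0.59,0.655,-0.3],"turn":0}]' ; python3 -m inch '[{"claw":-0.1,"travel":[0.59,0.655,-0.3],"turn":0},{"claw":-0.1,"travel":[0.59,0.655,-0.3],"turn":0},{"claw":-0.1,"travel":[0.59,0.655,-0.3],"turn":0},{"claw":-0.1,"travel":[0.59,0.655,-0.3],"turn":0},{"claw":-0.1,"travel":[0.59,0.655,-0.3],"turn":0}]'
python3 - <<'E'
from h import *
from rig import get_state
import cv2
s=get_state();print(s["position"],s["ee_rot"],s["qpos"])
cv2.imwrite("pics/w2.png",imaging.get_image("wrist")[:,:,::-1])
E
```

```text
clock: 1.7
position: [0.3373, -0.008, 0.2829]
ee_rot: [-0.001, 0.678, 0.735, 0.002]
contact_force: [-1.4, -1.5, -0.4]
width: 0.0383
gripper_force: 0.0
clock: 2.2
position: [0.4562, 0.1186, 0.2206]
ee_rot: [-0.001, 0.682, 0.731, -0.001]
contact_force: [-0.4, -1.2, 0.1]
width: 0.0384
gripper_force: 0.0
[0.4562 0.1186 0.2206] [-0.0009  0.6819  0.7314 -0.0006] [0.1061 0.1408 1.7614 0.0007 1.2414 0.0359]invalid input at $: expected 1 to 5 rows
```

View pics/w2.png

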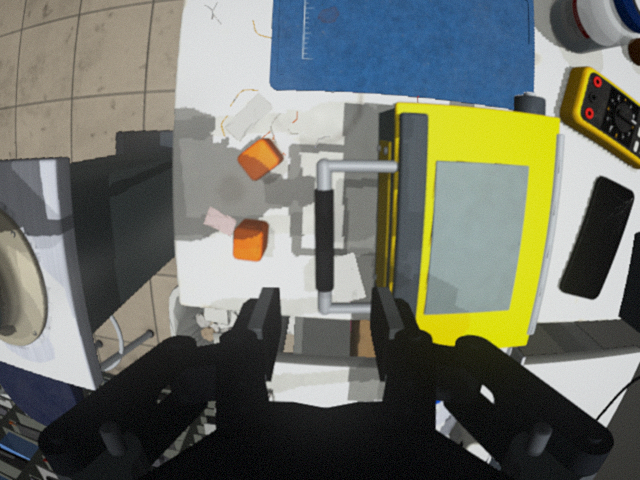

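In the wrist view, the lid sleeve runs from (325,190) to (325,291) with bar ends at (322,165) and (325,303). The yellow lid is to the right, and the orange decoy cubes are on the table at (260,158) and (250,240).

```bash
cat >>h.py <<'E'
from scipy.spatial.transform import Rotation as R
def wray(s,u,v):
    p=imaging.camera_params("wrist");K=p["camera_matrix"];d=np.array([u-K[0,2],v-K[1,2]]);r=np.hypot(*d);t=r/K[0,0]
    c=np.array([*(d/r*np.sin(t)),np.cos(t)]);T=p["T_tool_cam"];q=np.array(s["ee_rot"]);B=R.from_quat(q[[1,2,3,0]]).as_matrix()
    return np.array(s["position"])+B@T[:3,3],B@T[:3,:3]@c
def watz(s,u,v,z):
    o,d=wray(s,u,v);return o+d*(z-o[2])/d[2]
E
python3 - <<'E'
from h import *
from rig import get_state
s=get_state()
for q,z in[((325,190),.107),((325,291),.107),((322,165),.107),((325,303),.107),((395,103),.11),((560,117),.11),((525,346),.11)]:print(q,watz(s,*q,z))
E
```

```text
(325, 190) [0.4526 0.1509 0.107 ]
(325, 291) [0.4576 0.0795 0.107 ]
(322, 165) [0.4496 0.1671 0.107 ]
(325, 303) [0.4583 0.07   0.107 ]
(395, 103) [0.4926 0.2108 0.11  ]
(560, 117) [0.6161 0.2214 0.11  ]
(525, 346) [0.6292 0.0367 0.11  ]
```

```bash
python3 -m inch '[{"claw":-0.1,"travel":[0,0,-0.25],"turn":0},{"claw":-0.1,"travel":[0,0,-0.45],"turn":0},{"claw":-0.1,"travel":[0,0,-0.57],"turn":0},{"claw":-0.1,"travel":[0,0,-0.57],"turn":0},{"claw":-0.1,"travel":[0,0,-0.57],"turn":0}]' 25
python3 -m inch '[{"claw":-1,"travel":[0,0,0],"turn":0},{"claw":-1,"travel":[0,0,0],"turn":0},{"claw":-1,"travel":[0,0,0],"turn":0},{"claw":-1,"travel":[0,0,0],"turn":0},{"claw":-1,"travel":[0,0,0],"turn":0}]' 25
python3 - <<'E'
import numpy as np
# arc table: hinge-relative, box yaw 4deg, bar start at TCP
for th in np.arange(0,1.3,.1):
  dx=.169*(1-np.cos(th));print(round(th,2),np.round(np.array([dx*.9976,dx*.07,.169*np.sin(th)])/.2,3))
E
```

```text
clock: 2.75
position: [0.4542, 0.1161, 0.1096]
ee_rot: [0.0, 0.683, 0.73, 0.0]
contact_force: [-0.1, 0.4, -0.1]
width: 0.0383
gripper_force: 0.0
clock: 3.25
position: [0.4557, 0.1171, 0.1102]
ee_rot: [0.002, 0.682, 0.731, 0.001]
contact_force: [1.9, -3.0, 5.7]
width: 0.012
gripper_force: 25.9
0.0 [0. 0. 0.]
0.1 [0.004 0.    0.084]
0.2 [0.017 0.001 0.168]
0.3 [0.038 0.003 0.25 ]
0.4 [0.067 0.005 0.329]
0.5 [0.103 0.007 0.405]
0.6 [0.147 0.01  0.477]
0.7 [0.198 0.014 0.544]
0.8 [0.256 0.018 0.606]
0.9 [0.319 0.022 0.662]
1.0 [0.388 0.027 0.711]
1.1 [0.461 0.032 0.753]
1.2 [0.538 0.038 0.788]
```

The grip is on the 12 mm sleeve. I'll follow the arc.

```bash
python3 -m inch '[{"claw":-1,"travel":[0.004,0,0.084],"turn":0},{"claw":-1,"travel":[0.017,0.001,0.168],"turn":0},{"claw":-1,"travel":[0.038,0.003,0.25],"turn":0},{"claw":-1,"travel":[0.067,0.005,0.329],"turn":0},{"claw":-1,"travel":[0.103,0.007,0.405],"turn":0}]'
python3 -m inch '[{"claw":-1,"travel":[0.044,0.003,0.072],"turn":0},{"claw":-1,"travel":[0.095,0.007,0.139],"turn":0},{"claw":-1,"travel":[0.153,0.011,0.201],"turn":0},{"claw":-1,"travel":[0.216,0.015,0.257],"turn":0},{"claw":-1,"travel":[0.216,0.015,0.257],"turn":0}]'
python3 -m inch '[{"claw":-1,"travel":[0.069,0.005,0.049],"turn":0},{"claw":-1,"travel":[0.142,0.01,0.091],"turn":0},{"claw":-1,"travel":[0.219,0.016,0.126],"turn":0},{"claw":-1,"travel":[0.219,0.016,0.126],"turn":0},{"claw":-1,"travel":[0.219,0.016,0.126],"turn":0}]'
```

```text
clock: 3.75
position: [0.4738, 0.1185, 0.1897]
ee_rot: [-0.0, 0.682, 0.731, -0.001]
contact_force: [2.1, -1.5, -4.9]
width: 0.0119
gripper_force: 24.5
clock: 4.25
position: [0.5139, 0.1215, 0.2429]
ee_rot: [-0.003, 0.682, 0.731, -0.004]
contact_force: [-10.7, -2.5, 11.5]
width: 0.0117
gripper_force: 25.3
clock: 4.75
position: [0.5611, 0.125, 0.2697]
ee_rot: [0.001, 0.682, 0.731, 0.0]
contact_force: [-4.5, -1.2, 15.0]
width: 0.0116
gripper_force: 28.3
```

```bash
python3 -m inch '[{"claw":1,"travel":[0,0,0],"turn":0},{"claw":1,"travel":[0,0,0],"turn":0},{"claw":1,"travel":[0,0,0],"turn":0},{"claw":1,"travel":[0,0,0],"turn":0},{"claw":1,"travel":[0,0,0],"turn":0}]'
python3 -m inch '[{"claw":1,"travel":[0,0,0.15],"turn":0},{"claw":1,"travel":[0,0,0.32],"turn":0},{"claw":1,"travel":[0,0,0.38],"turn":0},{"claw":1,"travel":[-0.2,0,0.38],"turn":0},{"claw":1,"travel":[-0.4,0,0.38],"turn":0}]'
python3 -m inch '[{"claw":1,"travel":[-0.2,-0.2,0],"turn":-0.05},{"claw":1,"travel":[-0.2,-0.4,0],"turn":-0.1},{"claw":1,"travel":[-0.2,-0.6,0],"turn":-0.14},{"claw":0,"travel":[-0.2,-0.8,0],"turn":-0.18},{"claw":-0.2,"travel":[-0.2,-1.0,0],"turn":-0.22}]'
python3 - <<'E'
from h import *
import cv2
a=imaging.get_image("side")[150:330,250:450,::-1];cv2.imwrite("pics/side2.png",cv2.resize(a,None,fx=3.3,fy=3.3,interpolation=cv2.INTER_CUBIC))
E
```

```text
clock: 5.25
position: [0.5616, 0.125, 0.2659]
ee_rot: [-0.0, 0.683, 0.731, -0.0]
contact_force: [1.2, -0.2, -0.6]
width: 0.0823
gripper_force: 0.5
clock: 5.75
position: [0.4811, 0.1249, 0.3416]
ee_rot: [-0.001, 0.683, 0.731, -0.0]
contact_force: [-0.4, -0.3, 0.6]
width: 0.0853
gripper_force: 0.0
clock: 6.25
position: [0.4407, -0.0762, 0.342]
ee_rot: [-0.0, 0.891, 0.454, -0.0]
contact_force: [0.3, -0.1, -0.8]
width: 0.059
gripper_force: 0.0
```

View pics/side2.png

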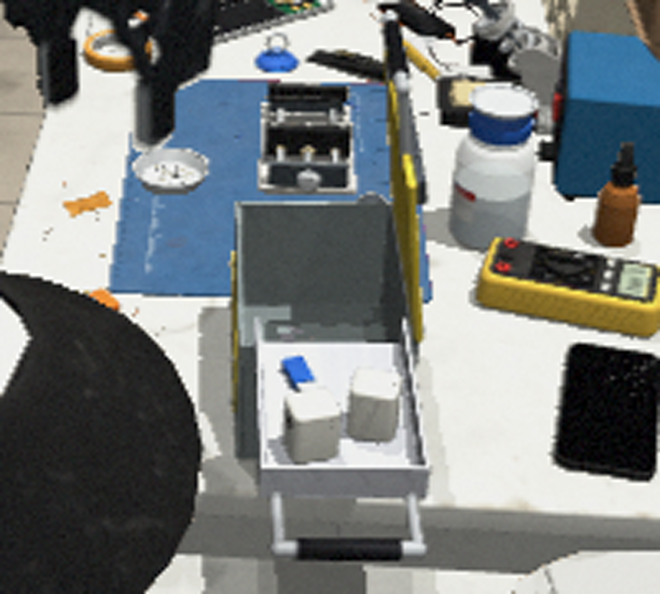

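The lid stands open at the stop, the tray is level with its pieces on it, and the tray bar is at about (350,548) in the crop. Now I'll go above the tray bar.

```bash
python3 -m inch '[{"claw":-0.2,"travel":[0,-0.2,0],"turn":-0.045},{"claw":-0.2,"travel":[0,-0.42,-0.1],"turn":-0.09},{"claw":-0.2,"travel":[0.1,-0.42,-0.25],"turn":-0.135},{"claw":-0.2,"travel":[0.25,-0.42,-0.4],"turn":-0.18},{"claw":-0.2,"travel":[0.4,-0.42,-0.5],"turn":-0.225}]'
python3 -m inch '[{"claw":-0.2,"travel":[0.15,0,-0.1],"turn":-0.04},{"claw":-0.2,"travel":[0.29,0,-0.1],"turn":-0.053},{"claw":-0.2,"travel":[0.29,0,-0.1],"turn":-0.053},{"claw":-0.2,"travel":[0.29,0,-0.1],"turn":-0.053}]'
python3 - <<'E'
from h import *
from rig import get_state
import cv2
s=get_state();print(s["position"],s["ee_rot"],s["qpos"])
cv2.imwrite("pics/w3.png",imaging.get_image("wrist")[:,:,::-1])
E
```

```text
clock: 6.8
position: [0.5209, -0.159, 0.2398]
ee_rot: [-0.001, 0.993, 0.117, -0.002]
contact_force: [0.4, 0.6, 1.0]
width: 0.0345
gripper_force: 0.0
clock: 7.2
position: [0.5792, -0.1585, 0.2213]
ee_rot: [-0.0, 0.999, 0.038, -0.001]
contact_force: [-0.7, -0.5, 0.3]
width: 0.0344
gripper_force: 0.0
[ 0.5792 -0.1585  0.2213] [-0.0004  0.9993  0.0379 -0.0013] [-0.3828  0.3323  1.4949 -0.0003  1.3171  1.1122]
```

View pics/w3.png

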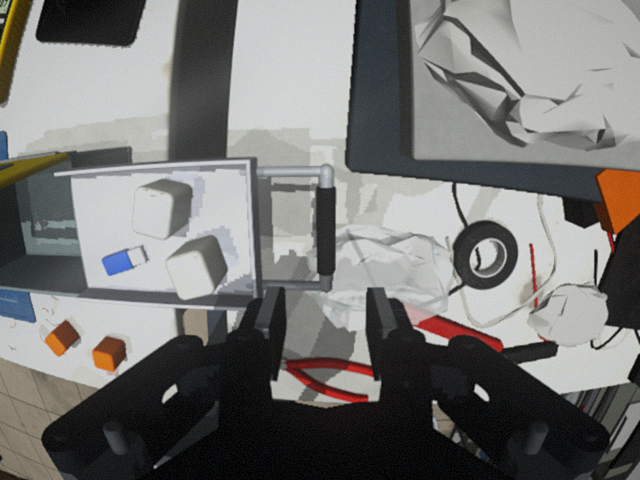

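The wrist view shows the tray sleeve from (327,188) to (326,275), the tray to the left with two white cubes and the blue adapter, and the fingers pointing towards the bar line.

```bash
python3 - <<'E'
from h import *
from rig import get_state
s=get_state()
for q in[(327,188),(326,275),(326,168),(325,288)]:print(q,watz(s,*q,.105))
for th in np.arange(0,1.25,.1):
  d=.195*(1-np.cos(th));print(round(th,2),np.round(np.array([-d*.07,d*.9976,.195*np.sin(th)])/.2,3))
E
```

```text
(327, 188) [ 0.6141 -0.157   0.105 ]
(326, 275) [ 0.5529 -0.161   0.105 ]
(326, 168) [ 0.6272 -0.1553  0.105 ]
(325, 288) [ 0.5428 -0.1611  0.105 ]
0.0 [-0.  0.  0.]
0.1 [-0.     0.005  0.097]
0.2 [-0.001  0.019  0.194]
0.3 [-0.003  0.043  0.288]
0.4 [-0.005  0.077  0.38 ]
0.5 [-0.008  0.119  0.467]
0.6 [-0.012  0.17   0.551]
0.7 [-0.016  0.229  0.628]
0.8 [-0.021  0.295  0.699]
0.9 [-0.026  0.368  0.764]
1.0 [-0.031  0.447  0.82 ]
1.1 [-0.037  0.531  0.869]
1.2 [-0.044  0.62   0.909]
```

```bash
python3 -m inch '[{"claw":-0.2,"travel":[-0.03,0,-0.25],"turn":0.003},{"claw":-0.2,"travel":[-0.03,0,-0.45],"turn":0.003},{"claw":-0.2,"travel":[-0.03,0,-0.58],"turn":0.003},{"claw":-0.2,"travel":[-0.03,0,-0.58],"turn":0.003},{"claw":-0.2,"travel":[-0.03,0,-0.58],"turn":0.003}]' 25
python3 -m inch '[{"claw":-1,"travel":[0,0,0],"turn":0},{"claw":-1,"travel":[0,0,0],"turn":0},{"claw":-1,"travel":[0,0,0],"turn":0},{"claw":-1,"travel":[0,0,0],"turn":0}]' 25
python3 -m inch '[{"claw":-1,"travel":[0,0.002,0.05],"turn":0},{"claw":-1,"travel":[0,0.005,0.097],"turn":0},{"claw":-1,"travel":[0,0.011,0.145],"turn":0},{"claw":-1,"travel":[-0.001,0.019,0.194],"turn":0},{"claw":-1,"travel":[-0.001,0.019,0.194],"turn":0}]'
```

```text
clock: 7.75
position: [0.5732, -0.1591, 0.1074]
ee_rot: [0.0, 0.999, 0.042, 0.0]
contact_force: [0.0, -0.7, 0.2]
width: 0.0343
gripper_force: 0.0
clock: 8.15
position: [0.5747, -0.159, 0.1088]
ee_rot: [0.0, 0.999, 0.042, 0.002]
contact_force: [-0.5, 2.3, 6.7]
width: 0.012
gripper_force: 24.7
clock: 8.65
position: [0.5744, -0.1554, 0.1472]
ee_rot: [0.001, 0.999, 0.042, 0.002]
contact_force: [4.4, -0.3, -2.7]
width: 0.0122
gripper_force: 24.5
```

```bash
python3 -m inch '[{"claw":-1,"travel":[-0.002,0.024,0.094],"turn":0},{"claw":-1,"travel":[-0.004,0.058,0.186],"turn":0},{"claw":-1,"travel":[-0.007,0.1,0.273],"turn":0},{"claw":-1,"travel":[-0.011,0.151,0.357],"turn":0},{"claw":-1,"travel":[-0.015,0.21,0.434],"turn":0}]'
python3 -m inch '[{"claw":-1,"travel":[-0.005,0.066,0.071],"turn":0},{"claw":-1,"travel":[-0.01,0.139,0.136],"turn":0},{"claw":-1,"travel":[-0.015,0.218,0.192],"turn":0},{"claw":-1,"travel":[-0.021,0.302,0.241],"turn":0},{"claw":-1,"travel":[-0.025,0.346,0.262],"turn":0}]'
python3 -m inch '[{"claw":-1,"travel":[0,0,0],"turn":0},{"claw":-1,"travel":[0,0,0],"turn":0},{"claw":-1,"travel":[0,0,0],"turn":0},{"claw":-1,"travel":[0,0,0],"turn":0},{"claw":-1,"travel":[0,0,0],"turn":0}]'
python3 -m inch '[{"claw":-1,"travel":[0,0,0],"turn":0},{"claw":-1,"travel":[0,0,0],"turn":0},{"claw":-1,"travel":[0,0,0],"turn":0},{"claw":-1,"travel":[0,0,0],"turn":0},{"claw":-1,"travel":[0,0,0],"turn":0}]'
python3 - <<'E'
from h import *
import cv2
a=imaging.get_image("top")[170:290,240:400,::-1];a=cv2.resize(a,None,fx=2.5,fy=2.5,interpolation=cv2.INTER_CUBIC)
b=imaging.get_image("side")[150:330,270:430,::-1];b=cv2.resize(b,(400,450),interpolation=cv2.INTER_CUBIC)
c=np.zeros((450,800,3),np.uint8);c[:300,:400]=a;c[:,400:]=b;cv2.imwrite("pics/m4.png",c)
E
```

```text
clock: 9.15
position: [0.5715, -0.1167, 0.2341]
ee_rot: [0.004, 0.999, 0.042, 0.002]
contact_force: [3.9, -7.1, 2.5]
width: 0.0121
gripper_force: 24.5
clock: 9.65
position: [0.5665, -0.0471, 0.289]
ee_rot: [0.005, 0.999, 0.042, 0.003]
contact_force: [1.2, -8.0, 11.8]
width: 0.012
gripper_force: 25.9
clock: 10.15
position: [0.5665, -0.0477, 0.2885]
ee_rot: [0.004, 0.999, 0.042, 0.003]
contact_force: [1.4, -6.6, 12.6]
width: 0.0122
gripper_force: 26.1
clock: 10.65
position: [0.5665, -0.0477, 0.2885]
ee_rot: [0.004, 0.999, 0.041, 0.003]
contact_force: [0.1, -6.3, 12.7]
width: 0.0118
gripper_force: 26.1
```

View pics/m4.png

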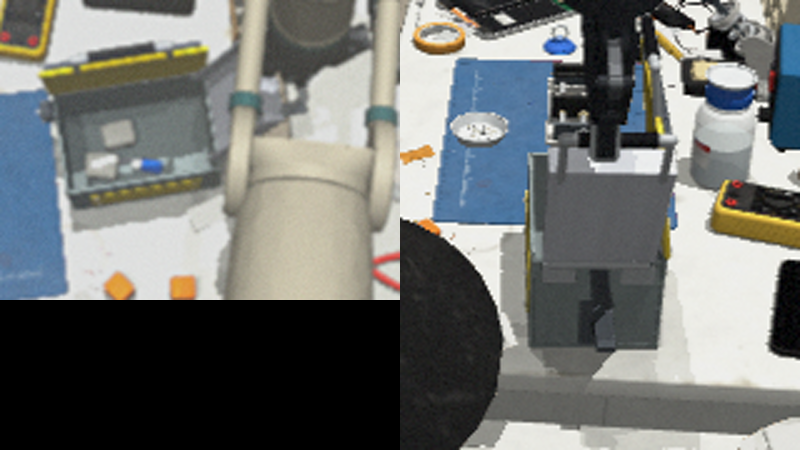

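The top view shows all three pieces on the box floor: cubes at (118,133) and (102,165), and the blue adapter at (152,165). I'll lower the tray along the reversed arc and release it.

```bash
python3 -m inch '[{"claw":-1,"travel":[0.004,-0.044,-0.021],"turn":0},{"claw":-1,"travel":[0.01,-0.128,-0.07],"turn":0},{"claw":-1,"travel":[0.015,-0.207,-0.126],"turn":0},{"claw":-1,"travel":[0.02,-0.28,-0.191],"turn":0},{"claw":-1,"travel":[0.025,-0.346,-0.262],"turn":0}]'
python3 -m inch '[{"claw":-1,"travel":[0.004,-0.059,-0.077],"turn":0},{"claw":-1,"travel":[0.008,-0.11,-0.161],"turn":0},{"claw":-1,"travel":[0.011,-0.152,-0.248],"turn":0},{"claw":-1,"travel":[0.013,-0.186,-0.34],"turn":0},{"claw":-1,"travel":[0.015,-0.21,-0.434],"turn":0}]'
python3 -m inch '[{"claw":-1,"travel":[0,-0.014,-0.097],"turn":0},{"claw":-1,"travel":[0,-0.019,-0.19],"turn":0},{"claw":-1,"travel":[0,-0.019,-0.19],"turn":0},{"claw":-1,"travel":[0,-0.019,-0.19],"turn":0}]'
python3 -m inch '[{"claw":-0.2,"travel":[0,0,0],"turn":0},{"claw":-0.2,"travel":[0,0,0],"turn":0},{"claw":-0.2,"travel":[0,0,0],"turn":0},{"claw":-0.2,"travel":[0,0,0.2],"turn":0},{"claw":-0.2,"travel":[0,0,0.45],"turn":0}]'
```

```text
clock: 11.25
position: [0.5714, -0.1153, 0.2328]
ee_rot: [0.002, 0.999, 0.042, 0.002]
contact_force: [4.9, -2.5, 2.0]
width: 0.0117
gripper_force: 26.4
clock: 11.75
position: [0.5742, -0.1555, 0.1442]
ee_rot: [-0.0, 0.999, 0.041, 0.001]
contact_force: [6.0, 1.2, 0.1]
width: 0.0118
gripper_force: 27.6
clock: 12.15
position: [0.5739, -0.159, 0.1063]
ee_rot: [-0.0, 0.999, 0.042, 0.0]
contact_force: [5.7, -1.4, -1.3]
width: 0.0121
gripper_force: 29.1
clock: 12.65
position: [0.5709, -0.1581, 0.1954]
ee_rot: [-0.002, 0.999, 0.042, -0.004]
contact_force: [1.7, -0.3, 0.1]
width: 0.0339
gripper_force: 0.0
```

```bash
python3 -m inch '[{"claw":0.5,"travel":[-0.05,0,0.2],"turn":0},{"claw":1,"travel":[-0.25,0,0.35],"turn":0.045},{"claw":1,"travel":[-0.45,0.1,0.45],"turn":0.09},{"claw":1,"travel":[-0.6,0.25,0.55],"turn":0.135},{"claw":1,"travel":[-0.7,0.4,0.62],"turn":0.18}]'
python3 -m inch '[{"claw":1,"travel":[0,0.22,0],"turn":0.045},{"claw":1,"travel":[0,0.45,0],"turn":0.09},{"claw":1,"travel":[0,0.67,0],"turn":0.135},{"claw":1,"travel":[0,0.88,0],"turn":0.18},{"claw":1,"travel":[0,0.98,0],"turn":0.225}]'
python3 -m inch '[{"claw":1,"travel":[0,0.045,0],"turn":0.045},{"claw":1,"travel":[0,0.045,0],"turn":0.095},{"claw":1,"travel":[0,0.045,0],"turn":0.095},{"claw":1,"travel":[0,0.045,0],"turn":0.095}]'
python3 - <<'E'
from h import *
from rig import get_state
import cv2
s=get_state();print(s["position"],s["ee_rot"])
cv2.imwrite("pics/w5.png",imaging.get_image("wrist")[:,:,::-1])
E
```

```text
clock: 13.15
position: [0.4306, -0.0781, 0.3225]
ee_rot: [0.0, 0.947, 0.321, -0.0]
contact_force: [0.8, 0.9, 0.3]
width: 0.0855
gripper_force: 0.0
clock: 13.65
position: [0.432, 0.1199, 0.3212]
ee_rot: [-0.001, 0.776, 0.631, 0.0]
contact_force: [0.6, -1.3, -0.3]
width: 0.0852
gripper_force: 0.0
clock: 14.05
position: [0.4329, 0.1259, 0.3211]
ee_rot: [-0.0, 0.678, 0.735, -0.0]
contact_force: [-0.6, -0.1, 0.3]
width: 0.0855
gripper_force: 0.0
[0.4329 0.1259 0.3211] [-0.0002  0.6779  0.7352 -0.0003]
```

View pics/w5.png

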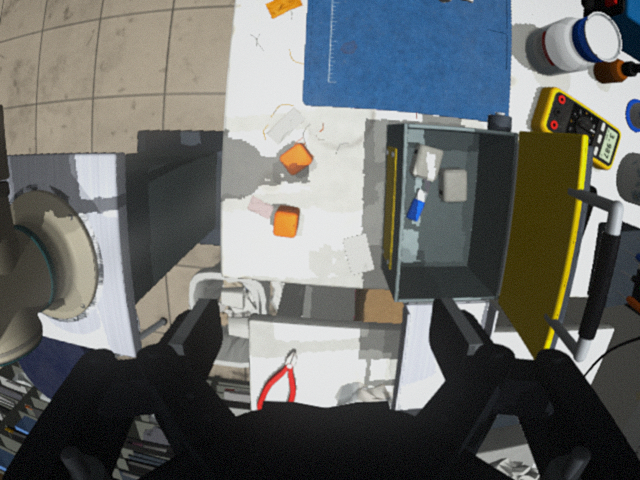

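The wrist view shows the pieces in the box at (428,163), (453,185) and (416,205). The lid is open and its sleeve runs from about (610,237) to (592,335).

```bash
python3 - <<'E'
from h import *
from rig import get_state
s=get_state()
for q in[(610,237),(592,335),(601,286)]:print(q,watz(s,*q,.275))
E
python3 -m inch '[{"claw":1,"travel":[0.2,0,-0.02],"turn":0},{"claw":1,"travel":[0.4,0,-0.04],"turn":0},{"claw":1,"travel":[0.55,0.005,-0.05],"turn":0},{"claw":1,"travel":[0.65,0.005,-0.05],"turn":0},{"claw":1,"travel":[0.65,0.005,-0.05],"turn":0}]'
```

```text
(610, 237) [0.6024 0.1621 0.275 ]
(592, 335) [0.6144 0.0949 0.275 ]
(601, 286) [0.6066 0.1303 0.275 ]
clock: 14.6
position: [0.5657, 0.1262, 0.31]
ee_rot: [-0.0, 0.678, 0.735, -0.0]
contact_force: [-0.5, -0.7, -0.5]
width: 0.0854
gripper_force: 0.0
```

```bash
python3 -m inch '[{"claw":1,"travel":[0.065,0.01,0],"turn":0},{"claw":1,"travel":[0.065,0.01,0],"turn":0},{"claw":1,"travel":[0.065,0.01,-0.06],"turn":0},{"claw":1,"travel":[0.065,0.01,-0.12],"turn":0},{"claw":1,"travel":[0.065,0.01,-0.12],"turn":0}]'
```

```text
clock: 15.1
position: [0.5743, 0.1289, 0.2848]
ee_rot: [-0.002, 0.677, 0.736, -0.002]
contact_force: [-0.7, 0.3, 0.0]
width: 0.0854
gripper_force: 0.0
```

```bash
python3 -m inch '[{"claw":1,"travel":[0.01,0,-0.03],"turn":0},{"claw":1,"travel":[0.01,0,-0.06],"turn":0},{"claw":1,"travel":[0.01,0,-0.1],"turn":0},{"claw":1,"travel":[0.01,0,-0.1],"turn":0},{"claw":1,"travel":[0.01,0,-0.1],"turn":0}]'
python3 -m inch '[{"claw":0.5,"travel":[0,0,0],"turn":0},{"claw":0,"travel":[0,0,0],"turn":0},{"claw":-1,"travel":[0,0,0],"turn":0},{"claw":-1,"travel":[0,0,0],"turn":0},{"claw":-1,"travel":[0,0,0],"turn":0}]' 25
```

```text
clock: 15.6
position: [0.5783, 0.129, 0.267]
ee_rot: [-0.0, 0.677, 0.736, -0.0]
contact_force: [0.3, -0.3, 0.6]
width: 0.0853
gripper_force: 0.0
clock: 16.1
position: [0.5785, 0.129, 0.2673]
ee_rot: [0.0, 0.677, 0.736, 0.0]
contact_force: [-1.7, -0.1, 3.1]
width: 0.0125
gripper_force: 14.1
```

The bar is held at about 1.30 rad. I'll follow the arc back to about 0.85 rad.

```bash
python3 -m inch '[{"claw":-1,"travel":[-0.06,-0.004,-0.018],"turn":0},{"claw":-1,"travel":[-0.118,-0.008,-0.042],"turn":0},{"claw":-1,"travel":[-0.175,-0.012,-0.07],"turn":0},{"claw":-1,"travel":[-0.229,-0.016,-0.103],"turn":0},{"claw":-1,"travel":[-0.28,-0.02,-0.14],"turn":0}]' 25
python3 -m inch '[{"claw":-1,"travel":[-0.05,-0.003,-0.039],"turn":0},{"claw":-1,"travel":[-0.05,-0.003,-0.039],"turn":0},{"claw":-1,"travel":[-0.05,-0.003,-0.039],"turn":0},{"claw":-1,"travel":[-0.05,-0.003,-0.039],"turn":0},{"claw":-1,"travel":[-0.05,-0.003,-0.039],"turn":0}]'
python3 -m inch '[{"claw":-1,"travel":[0,0,0],"turn":0},{"claw":-1,"travel":[0,0,0],"turn":0},{"claw":-1,"travel":[0,0,0],"turn":0},{"claw":-1,"travel":[0,0,0],"turn":0},{"claw":-1,"travel":[0,0,0],"turn":0}]'
python3 - <<'E'
from h import *
import cv2
a=imaging.get_image("top")[170:290,240:400,::-1];a=cv2.resize(a,None,fx=2.5,fy=2.5,interpolation=cv2.INTER_CUBIC)
b=imaging.get_image("side")[150:330,270:430,::-1];b=cv2.resize(b,(400,450),interpolation=cv2.INTER_CUBIC)
c=np.zeros((450,800,3),np.uint8);c[:300,:400]=a;c[:,400:]=b;cv2.imwrite("pics/m6.png",c)
E
```

```text
clock: 16.6
position: [0.5224, 0.1249, 0.2396]
ee_rot: [0.001, 0.677, 0.736, 0.001]
contact_force: [3.1, -0.1, -0.5]
width: 0.0119
gripper_force: 25.2
clock: 17.1
position: [0.5121, 0.1242, 0.2317]
ee_rot: [-0.0, 0.677, 0.736, -0.001]
contact_force: [-2.6, -1.7, 1.5]
width: 0.0121
gripper_force: 26.1
clock: 17.6
position: [0.512, 0.1242, 0.2316]
ee_rot: [-0.0, 0.677, 0.736, -0.0]
contact_force: [-3.3, -2.4, 4.0]
width: 0.0116
gripper_force: 26.3
```

View pics/m6.png

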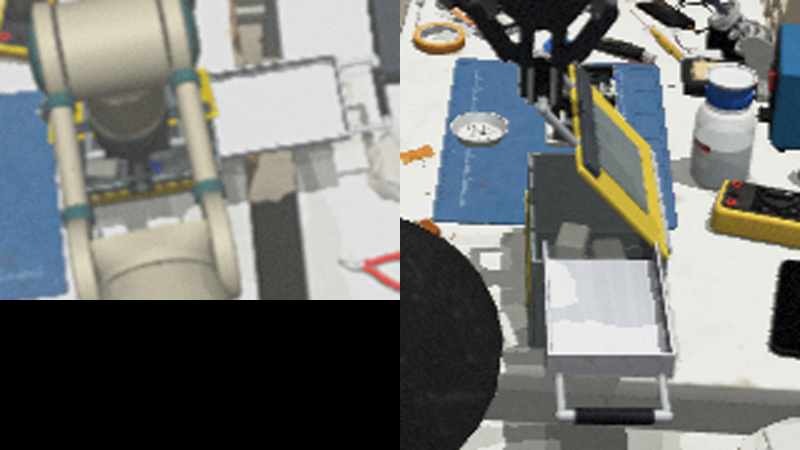

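The tray is level and empty, the pieces are in the box, and the lid is held at about 0.84 rad by both x and z geometry. I'm handing in.

```bash
python3 -c "
from rig import ticket
print(ticket.sign_off())"
```

```text
the job is handed in; nothing more can be done
None
```

The job is handed in, with no verdict returned: the lid opened past balance and stayed open, all three pieces slid into the box, the tray is back level, and the gripper is holding the lid still at about 0.84 rad (48°).

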